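# Find the evenly loaded rotor on the knife edge and rack it

### The arm

A 6-joint arm with a two-finger parallel gripper is mounted at the origin on a cart in front of the work surface, level with it; the furniture and walls round the work are solid. World frame = base frame: x ahead of the robot, y to its left, z up, the work surface at z = 0. Lengths are in m, angles in rad, forces in N, time in s.
With the tool pointing down it reaches from about 0.35 to 0.775 m from the base axis. Payload 7.3 kg.
Tool frame: the origin (TCP) lies on the centre line of the jaws, within the pads' length; the fingertips stand 25 mm ahead of it and the grasp point (between the pads) lies 6 mm ahead of it; z points along the fingers, y is the direction in which the jaws open and shut (so a half turn about z gives the same grasp; the last joint's range is limited). The gripper opens to 92 mm and grips with 3 to 60 N. Pads are 19 mm wide; open, the fingers measure 130 mm over their backs; the gripper's body (75 mm by 190 mm) begins 47 mm behind the grasp point.
Start: joints at [-1.423, 0.342, 1.524, -0, 1.275, -0.146], TCP at [0.152, -0.503, 0.252] pointing down, gripper open.
Joint ranges: [-2.53, 2.53], [-0.77, 2.02], [0.04, 2.7], [-1, 4.14], [0.28, 2.66], [-3.11, 3.11]. Speed limits (rad/s): [2.57, 2.57, 3.14, 3.14, 3.14, 3.14].

### API

Orientations are given as [roll, pitch, yaw] about the fixed x, y, z axes, in that order (R = Rz(yaw) Ry(pitch) Rx(roll)).
In Python, from cell import telemetry, read_camera, workorder gives the robot as it stands.
- The arm moves only by the shell command python3 -m creep 'ROWS' [FORCE]. ROWS is JSON, one flat list of numbers, 5 for each row, row after row: the opening, from 0 (shut) to 1 (fully open), then the shift along the world's x, y, z in m, then the turn about the world's z in rad. A call has 1 to 12 rows; each row shifts and turns the pose as measured when the row begins; what a row does not reach is not made up. A row lasts 1/8 s, in which the tool goes at most 62.5 mm and 10.7 degrees, less where a joint would pass 70% of its speed; a pose out of reach is approached as far as the arm can. A call is refused whole if a number of a shift passes 0.0625 or a number of a turn 0.188, either way. A call with a gripper value outside its range is refused whole. The fingers move at their own pace and stop on an object; FORCE is the grip in N (left out, the last holds). Time passes only in rows, so rows that do not move let the fingers close. It gives the time, the measured TCP pose, the force and the opening at its end, in the units of the state.
- telemetry.observe(): the state, without advancing time (a new reading comes with each control period).
- read_camera(name): name is "side" or "top" or "wrist"; returns a dict with "image" (420x560x3 uint8, red, green, blue), "fovy" (degrees; the focal length in pixels is half the picture's height over the tangent of half this angle, whatever the lens; pixels are square), "cx", "cy" (the principal point, pixels), "distortion" ([k1, k2, p1, p2, k3] as OpenCV has them; the pictures are not rectified), "R" (3x3) and "t" (3): a world point X has camera coordinates R X + t. Camera axes: x right, y down, z forward; pixel columns grow to the right and rows downward; lengths in m; the calibration is good to about 2 mm. A picture is of the moment at which its call begins. There is no depth.
- workorder.hand_in(): hands the job in, once; it reports no verdict.
The state is a dict: "time": time; "qpos": joint angles; "qvel": joint speeds; "joint_efforts": joint torques, N m; "tool_pos": TCP position; "tool_rot": TCP orientation; "contact_force": force on the tool from outside, world axes, zero at the start; "torque": the same for the moment, N m; "opening": finger opening in m.
Only numpy, scipy, OpenCV 4.12 (cv2) and the standard library are available. Lean on these libraries where they do the work, as an engineer would, in place of code of your own. Each camera call takes 0.05 s, during which the arm holds its last target.

### The job

One of the two capped rotors standing on the bench has been loaded unevenly and must not be spun. Hang one of them by the groove under its hub on the knife edge of the balancing stand, let go and see whether it stays level or sinks to one side. Then hang the evenly loaded rotor on the free middle place of the storage rail, without knocking the two rotors that hang there, and stand the uneven one upright in the steel tray; leave the rest of the bench as it is.

Things in the scene. Friction and masses are not known exactly. Their poses are not given: they have to be found in the camera images.
- rotor_1_seat (a point): First rotor on the bench: 132 mm long (its x), 36 mm wide (its y), 112 mm high, 0.3-0.4 kg; aluminium hub, an arm to either side, square steel buckets with grey caps 48 mm from the middle, on which it stands; black grip on the hub. This point: top of the groove under the hub, at the rotor's middle, 58 mm above the bucket bottoms. z is up. Its ends look alike; what is in the buckets cannot be seen.
- rotor_1_grip (a point): Centre of the first rotor's black grip, 35 mm above its groove top: 24 mm thick along x (between ribbed flats that face the buckets), 34 mm wide along y, 38 mm tall, on the hub's flat round top (40 mm across). Below the hub the groove, an upside-down V, 30 mm wide at its mouth and 18 mm deep, runs along y through the 40 mm wide hub block.
- rotor_2_seat (a point): Second rotor, outwardly the same as the first; same point and axes. Exactly one of the two is uneven, either of them, to either end: its centre of mass lies several mm to one side of the groove and some 20 mm below its top; the even rotor's lies straight below.
- rotor_2_grip (a point): Centre of the second rotor's black grip; same as for the first.
- stand_edge (a point): Middle of the knife edge of the balancing stand: a steel blade, edge up, 90 mm above the bench, the edge 56 mm long along this frame's x. A rotor hangs on it by its groove, its length along this frame's y. Grey base 76 x 142 mm (long along y), with rubber pads where the heavy end of the uneven rotor comes to rest at a tilt of about 0.2 rad; the even one stays within 0.08 rad of level. Fixed.
- rail_middle (a point): Middle of the storage rail, the free place: a steel blade, edge up, 95 mm above the bench, 200 mm long along this frame's x between two grey posts. Rotors hang on it by the groove, their length along this frame's y, either way round; the uneven one would hang askew. Fixed.
- hung_near_seat (a point): Groove top of a rotor of the same kind that hangs on the rail, about 62 mm from the middle towards -x of the rail's frame, nearer the robot; axes as for the other rotors.
- hung_far_seat (a point): Groove top of a rotor of the same kind that hangs on the rail, about 62 mm from the middle towards +x of the rail's frame, farther from the robot.
- tray_floor (a point): Steel tray for the uneven rotor: centre of its floor, 3 mm above the bench. Inside 158 mm along its x, 90 mm along its y; walls 3 mm thick, 22 mm high. Fixed.
- timer: Bystander: white bench timer, 66 x 66 x 23 mm, loose; origin under its centre.
- tube: Bystander: conical tube that stands on its cap, 33 mm across, 115 mm tall, loose; origin under its centre.

How it is judged:
By the outcome, as a careful person would: the job done as asked, in the order asked, and still so for the second after the job is handed in, with the robot touching nothing.
It also fails if it takes over 67 s, if anything falls off the work surface, if the arm or the gripper's body presses on something with over 40 N, if the wrist force passes 120 N, or if a joint passes its speed limit or range.

## Working session

There is one attempt and no reset: what is moved stays moved. The work goes in short steps, Python scripts to look and compute and a shell command to move; the robot and the scene stay as the last step left them, time stands still between calls to the robot, and variables do not carry over. Pictures are saved under pics/ and viewed, and the job is handed in when it is done.

```bash
ls; mkdir -p pics
python3 - <<'E'
from cell import telemetry, read_camera
import cv2,numpy as np
for n in ["side","top","wrist"]:
    c=read_camera(n); cv2.imwrite(f"pics/{n}0.png",c["image"][:,:,::-1])
    print(n,c["fovy"],c["cx"],c["cy"],c["distortion"],np.round(c["R"],3).tolist(),np.round(c["t"],3).tolist())
print(telemetry.observe())
E
```

```text
pics
side 52.76793437844051 289.725103808312 210.88982913859883 [-0.04700792  0.          0.          0.          0.        ] [[0.986, -0.168, 0.01], [-0.094, -0.599, -0.795], [0.14, 0.783, -0.606]] [-0.524, 0.073, 1.361]
top 51.60572687344108 272.79809080378874 209.0357405332379 [-0.07302614  0.          0.          0.          0.        ] [[-0.026, -1.0, -0.01], [-0.981, 0.027, -0.191], [0.191, 0.005, -0.981]] [-0.092, 0.548, 1.293]
wrist 64.46447371173403 283.6268415955353 209.39711227570203 [-0.01186068  0.          0.          0.          0.        ] [[0.289, -0.957, -0.001], [-0.92, -0.278, 0.277], [-0.266, -0.079, -0.961]] [-0.526, -0.034, 0.391]
{'time': 0.15, 'qpos': array([-1.42299671e+00,  3.42555012e-01,  1.52475516e+00, -9.57486760e-06,
        1.27537404e+00, -1.45976666e-01]), 'qvel': array([-5.77322273e-04, -2.72500308e-03, -3.45900282e-03,  3.07830358e-04,
        3.66393092e-05, -1.31211257e-03]), 'joint_efforts': array([ 1.37601153e-03, -4.31473660e+01, -2.44349939e+01,  7.17751868e-02,
        5.37723501e-02, -9.66537050e-05]), 'tool_pos': array([ 0.15201667, -0.50224732,  0.25122338]), 'tool_rot': array([-3.14051136e+00, -1.49718336e-04,  2.93778997e-01]), 'contact_force': array([-0.68126691, -0.29883961, -0.02570927]), 'torque': array([-0.0148571 , -0.01633696, -0.02747602]), 'opening': 0.09179320515410372}
```

View pics/side0.png

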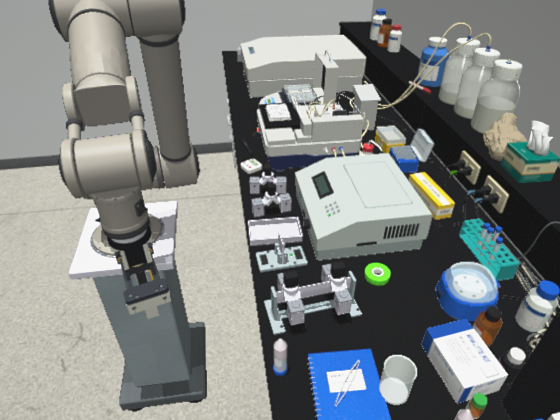

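View pics/top0.png

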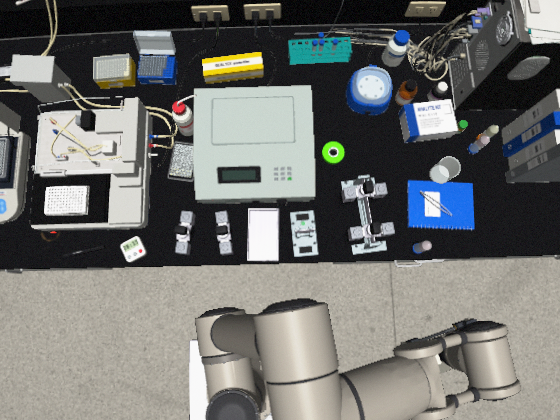

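View pics/wrist0.png

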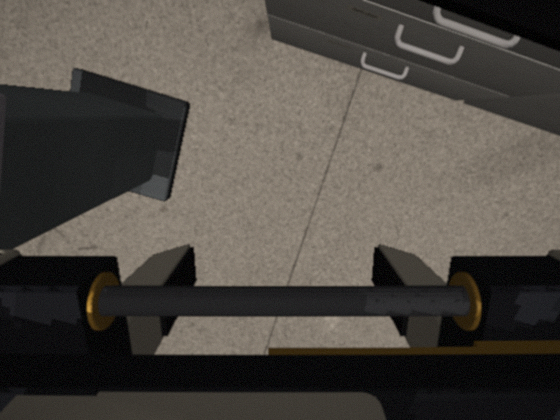

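Top view: rotors at (184,232) and (224,231), tray (263,235), stand (304,233), rail about (367,213), timer (133,249) and tube (423,246). I'll enlarge them next.

```bash
cat > h.py <<'E'
import cv2,numpy as np
from cell import telemetry, read_camera
class Cam:
    def __init__(s,n,c=None):
        c=c or read_camera(n); s.im=c["image"][:,:,::-1].copy(); h=s.im.shape[0]
        f=h/2/np.tan(np.radians(c["fovy"])/2)
        s.K=np.array([[f,0,c["cx"]],[0,f,c["cy"]],[0,0,1.]]); s.d=np.array(c["distortion"],float)
        s.R=np.array(c["R"]); s.t=np.array(c["t"])
    def ray(s,uv):
        p=cv2.undistortPoints(np.array([[uv]],float),s.K,s.d)[0,0]
        return -s.R.T@s.t, s.R.T@np.array([p[0],p[1],1.])
    def plane(s,uv,z):
        o,d=s.ray(uv); return o+d*(z-o[2])/d[2]
    def proj(s,X):
        return cv2.projectPoints(np.array([X],float),cv2.Rodrigues(s.R)[0],s.t,s.K,s.d)[0][0,0]
    def crop(s,name,u0,v0,w,h,k):
        cv2.imwrite(name,cv2.resize(s.im[v0:v0+h,u0:u0+w],None,fx=k,fy=k,interpolation=cv2.INTER_CUBIC))
def tri(a,ua,b,ub):
    A=np.zeros((3,3));B=np.zeros(3);
    for c,u in((a,ua),(b,ub)):
        o,d=c.ray(u); d/=np.linalg.norm(d); P=np.eye(3)-np.outer(d,d); A+=P;B+=P@o
    X=np.linalg.solve(A,B); return X, np.linalg.norm(c.proj(X)-ub)
E
python3 - <<'E'
from h import *
t=Cam("top"); t.crop("pics/t1.png",160,195,170,75,4.6); t.crop("pics/t2.png",330,165,110,100,6)
s=Cam("side"); s.crop("pics/s1.png",235,150,110,130,4.6); s.crop("pics/s2.png",250,255,130,125,4.8)
E
```

```text
(no output)
```

View pics/t1.png

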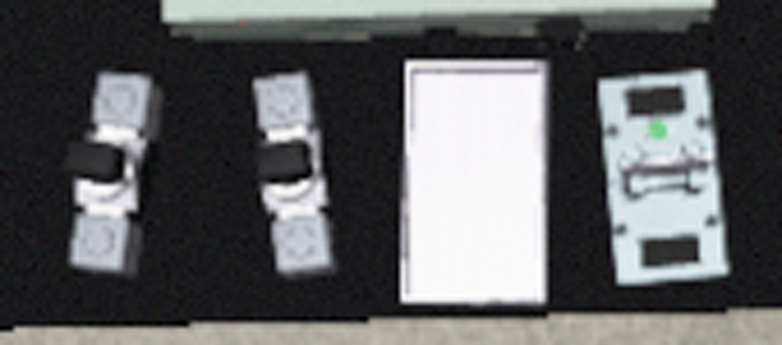

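View pics/t2.png

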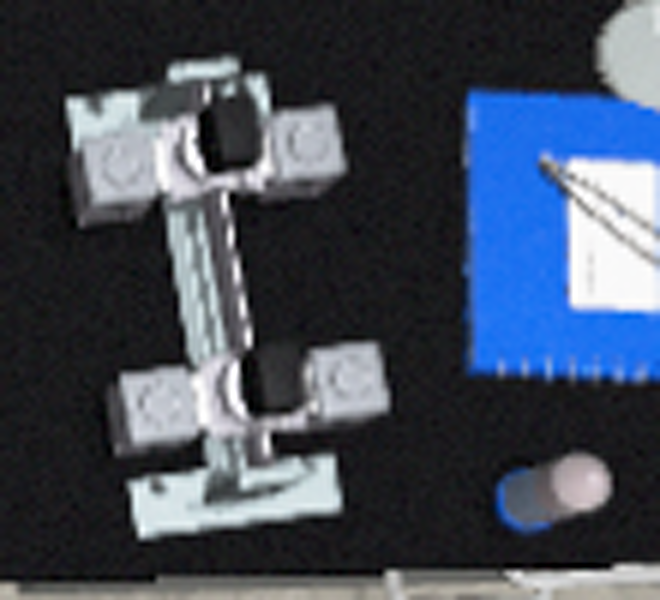

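View pics/s1.png

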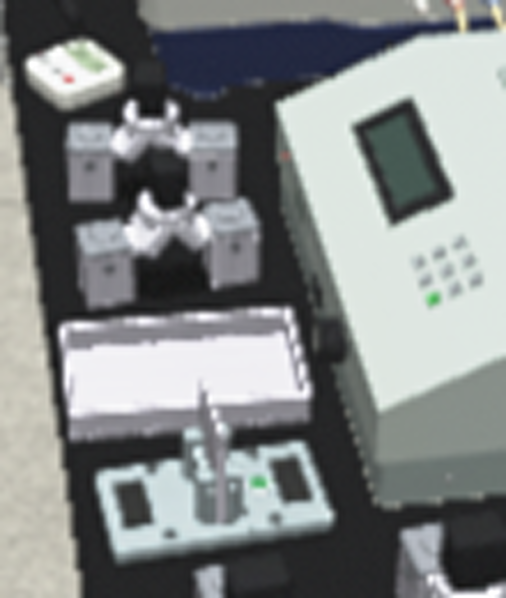

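View pics/s2.png

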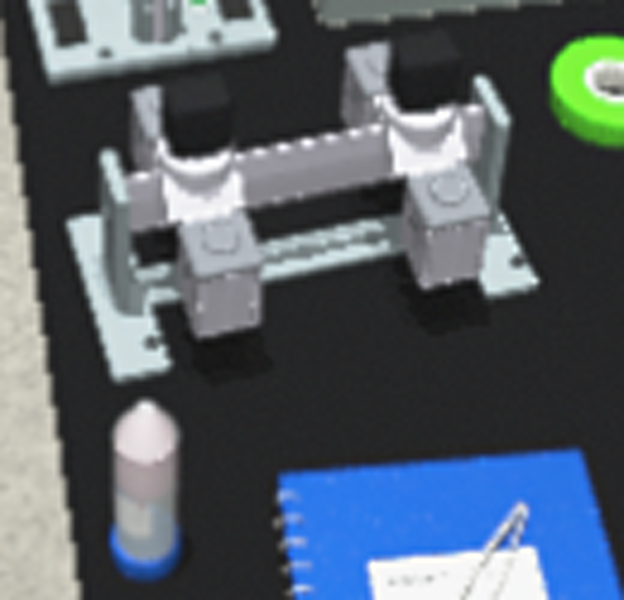

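Crops: the rotors' caps, the grips, the stand blade and the rail with two hung rotors are all clear. Now I'll triangulate them.

Run:
```python
from h import *
t=Cam("top");s=Cam("side")
T1=lambda x,y:np.array([(x+.5)/4.6-.5+160,(y+.5)/4.6-.5+195])
T2=lambda x,y:np.array([(x+.5)/6-.5+330,(y+.5)/6-.5+165])
S1=lambda x,y:np.array([(x+.5)/4.6-.5+235,(y+.5)/4.6-.5+150])
S2=lambda x,y:np.array([(x+.5)/4.8-.5+250,(y+.5)/4.8-.5+255])
P={"A near":(T1(97,240),S1(92,135)),"A far":(T1(120,100),S1(215,130)),
"B near":(T1(301,238),S1(105,238)),"B far":(T1(283,99),S1(232,213)),
"tray nl":(T1(402,300),S1(62,324)),"tray fl":(T1(407,64),S1(295,312)),"tray nr":(T1(545,300),S1(70,424)),"tray fr":(T1(547,64),S1(310,402)),
"blade L":(T1(621,158),S1(203,385)),"blade R":(T1(711,165),S1(222,430)),
"hn L":(T2(162,402),S2(140,112)),"hn R":(T2(350,375),S2(222,237)),
"hf L":(T2(123,163),S2(370,70)),"hf R":(T2(307,142),S2(450,187)),
"rail n":(T2(255,345),S2(240,158)),"rail f":(T2(225,195),S2(385,127)),
}
for k,(a,b) in P.items():
    X,e=tri(t,a,s,b); print(k,np.round(X,4),round(e,2))
# stand base corners (z ~ 0.008?)
for c in [(599,80),(710,72),(727,272),(615,284)]: print("base",np.round(t.plane(T1(*c),.008),4))
for n,c in [("timer",(133,249))]: print(n,t.plane(c,.02))
print("tube",t.plane(T2(580,480),.115), t.plane(T2(522,505),0))
for c in [(155,105),(490,60)]: pass
```

```text
A near [0.4341 0.1789 0.0513] 0.48
A far [0.5286 0.1635 0.0562] 0.2
B near [0.4309 0.0426 0.0496] 0.92
B far [0.5256 0.0538 0.0537] 0.55
tray nl [ 0.3911 -0.0223  0.025 ] 0.6
tray fl [ 0.5563 -0.0278  0.0194] 0.11
tray nr [ 0.3883 -0.1186  0.015 ] 0.98
tray fr [ 0.5513 -0.1244  0.0175] 0.74
blade L [ 0.4729 -0.1703  0.0821] 1.47
blade R [ 0.4706 -0.2279  0.0932] 0.42
hn L [ 0.452  -0.3543  0.0899] 4.23
hn R [ 0.4711 -0.4489  0.0918] 1.01
hf L [ 0.5783 -0.3419  0.0885] 2.68
hf R [ 0.5919 -0.4359  0.0925] 0.48
rail n [ 0.4881 -0.4016  0.0956] 0.53
rail f [ 0.5666 -0.392   0.095 ] 0.13
base [ 0.5432 -0.1603  0.008 ]
base [ 0.5467 -0.2377  0.008 ]
base [ 0.4075 -0.2433  0.008 ]
base [ 0.4014 -0.1666  0.008 ]
timer [0.43586411 0.33765417 0.02      ]
tube [ 0.41529362 -0.55215763  0.115     ] [ 0.41461579 -0.55996753  0.        ]
```

Rotor A is at about (0.481, 0.171) with yaw −0.16, and rotor B at (0.478, 0.048) with yaw 0.12. The stand is at about (0.474, −0.201), and the rail middle at about (0.523, −0.396) with yaw 0.11. I'll start with B, since it is nearer the stand.

```bash
python3 -m creep '[0.8,0.027,0.046,0,0.116, 0.8,0.027,0.046,0,0.116, 0.8,0.027,0.046,0,0.116, 0.8,0.027,0.046,0,0.116, 0.8,0.027,0.046,0,0.116, 0.8,0.027,0.046,0,0.116, 0.8,0.027,0.046,0,0.116, 0.8,0.027,0.046,0,0.116, 0.8,0.027,0.046,0,0.116, 0.8,0.027,0.046,0,0.116, 0.8,0.027,0.046,0,0.116, 0.8,0.027,0.046,0,0.116]' 30
```

```text
time: 1.85
tool_pos: [0.4823, 0.065, 0.2528]
tool_rot: [3.134, 0.002, 1.724]
contact_force: [0.7, -0.3, 0.4]
opening: 0.0734
```

```bash
python3 -m creep '[0.75,-0.004,-0.017,0,-0.035,0.75,0,0,0,0]'
python3 - <<'E'
from h import *
w=Cam("wrist"); cv2.imwrite("pics/w1.png",w.im); print(telemetry.observe()["tool_pos"],telemetry.observe()["tool_rot"])
E
```

```text
time: 2.1
tool_pos: [0.479, 0.0512, 0.2522]
tool_rot: [3.134, 0.001, 1.695]
contact_force: [0.6, -0.1, -0.1]
opening: 0.0691
[0.47913501 0.0513572  0.25231839] [3.13361311e+00 4.62396104e-04 1.69523769e+00]
```

View pics/w1.png

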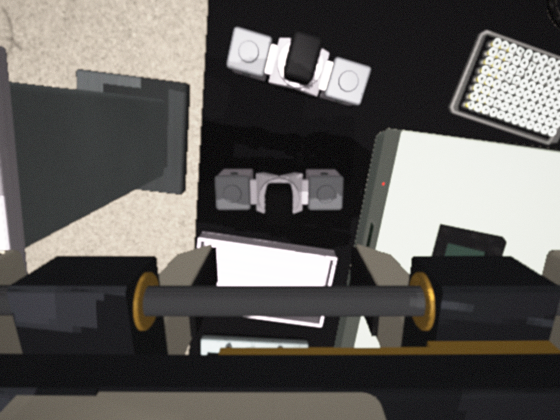

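The wrist view shows B's caps at (234,191) and (326,190), and A's at (249,51) and (349,81).

Run:
```python
from h import *
w=Cam("wrist")
for n,a,b in [("B",(234,191),(326,190)),("A",(249,51),(349,81))]:
    a=w.plane(a,.053);b=w.plane(b,.053);d=b-a
    print(n,(a+b)/2,np.hypot(*d[:2]),np.arctan2(d[1],d[0]))
g=w.plane((280,190),.112);print(g)
```

```text
B [0.47779707 0.04867127 0.053     ] 0.09421472437422546 0.1331422365511828
A [0.48157375 0.16819537 0.053     ] 0.09661718889278294 -0.14559589884756016
[0.47619976 0.06256363 0.112     ]
```

```bash
python3 -m creep '[0.75,-0.001,-0.003,-0.035,0, 0.75,0,0,-0.035,0, 0.75,0,0,-0.035,0, 0.75,0,0,-0.025,0, 0.75,0,0,-0.012,0, 0.75,0,0,0,0]'
```

```text
time: 2.95
tool_pos: [0.478, 0.0427, 0.1093]
tool_rot: [3.127, 0.001, 1.683]
contact_force: [-0.7, -0.1, 0.2]
opening: 0.0689
```

```bash
python3 -m creep '[0.75,0,0.005,-0.007,0.013, 0.75,0,0.001,0,0]'
python3 - <<'E'
from h import *
s=Cam("side"); s.crop("pics/s3.png",235,150,110,100,5)
E
```

```text
time: 3.2
tool_pos: [0.479, 0.0486, 0.1035]
tool_rot: [3.124, 0.002, 1.696]
contact_force: [-0.3, -0.2, 0.1]
opening: 0.0686
```

View pics/s3.png

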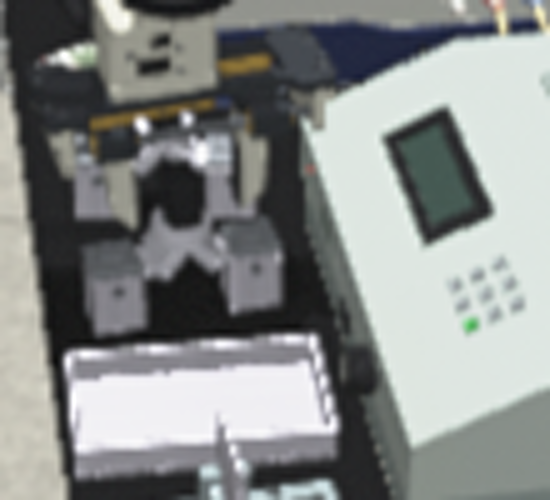

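The fingers straddle the grip with no contact, so I'll close.

```bash
python3 -m creep '[0,0,0,0,0,0,0,0,0,0,0,0,0,0,0,0,0,0,0,0,0,0,0,0,0]' 30
```

```text
time: 3.88
tool_pos: [0.4791, 0.0488, 0.1047]
tool_rot: [3.123, 0.002, 1.696]
contact_force: [-3.4, 0.4, 5.7]
opening: 0.0245
```

```bash
python3 -m creep '[0,0,0,0.03,0,0,0,0,0.04,0,0,0,0,0.03,0,0,0,0,0.005,0]'
python3 - <<'E'
from h import *
w=Cam("wrist"); cv2.imwrite("pics/w2.png",w.im)
t=Cam("top"); t.crop("pics/t3.png",280,200,60,60,10)
s=Cam("side"); s.crop("pics/s4.png",245,220,70,60,10)
E
```

```text
time: 4.38
tool_pos: [0.477, 0.0489, 0.2098]
tool_rot: [3.13, 0.001, 1.696]
contact_force: [0.2, -0.4, -3.3]
opening: 0.0233
```

View pics/w2.png

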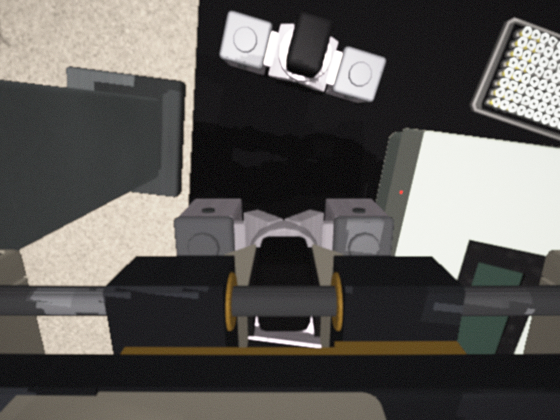

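View pics/t3.png

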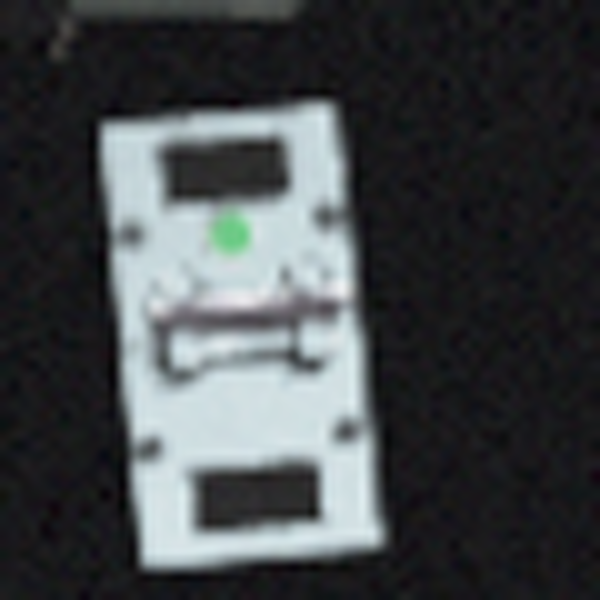

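View pics/s4.png

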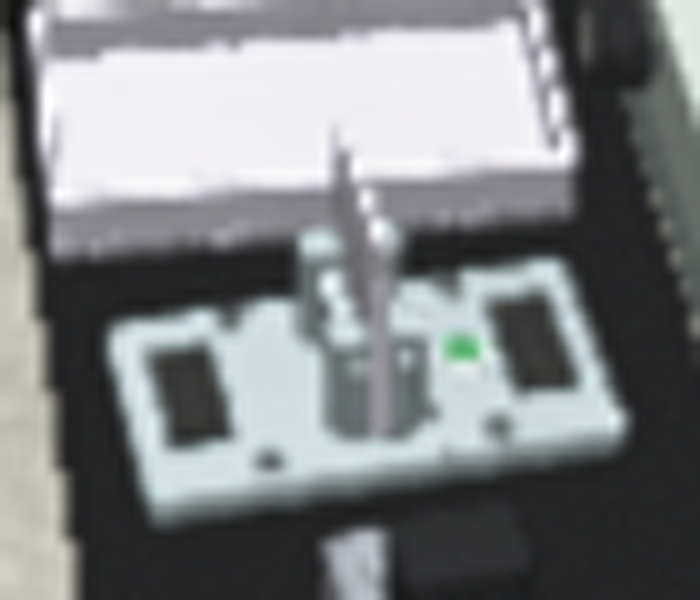

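Run:
```python
from h import *
t=Cam("top");s=Cam("side")
T=lambda x,y:np.array([(x+.5)/10-.5+280,(y+.5)/10-.5+200])
S=lambda x,y:np.array([(x+.5)/10-.5+245,(y+.5)/10-.5+220])
for z in(.008,.015):
    a=t.plane(T(224,170),z);b=t.plane(T(257,495),z);d=a-b;print("pads",(a+b)/2,np.arctan2(d[1],d[0]))
    a=s.plane(S(535,342),z);b=s.plane(S(192,397),z);d=a-b;print("pads side",(a+b)/2,np.arctan2(d[1],d[0]))
for n,(x,y) in {"L":(152,318),"M":(250,312),"R":(352,300)}.items(): print(n,t.plane(T(x,y),.09))
print(s.plane(S(338,125),.09),s.plane(S(378,255),.09))
X=np.array([.4735,-.201,.09]);
for e in(-.028,.028):
    Y=X+np.array([-np.sin(.05)*e,np.cos(.05)*e,0]); print(e,(t.proj(Y)-[280,200]+.5)*10,(s.proj(Y)-[245,220]+.5)*10)
```

```text
pads [ 0.47534676 -0.20171219  0.008     ] 0.06171705813546837
pads side [ 0.47191612 -0.19194862  0.008     ] 0.07049810868113397
pads [ 0.47438645 -0.20125624  0.015     ] 0.061717058135468426
pads side [ 0.47080518 -0.19925393  0.015     ] 0.07049810868113418
L [ 0.46884646 -0.17020369  0.09      ]
M [ 0.46984327 -0.19945071  0.09      ]
R [ 0.47260646 -0.22999111  0.09      ]
[ 0.46687704 -0.17432972  0.09      ] [ 0.46964189 -0.23211451  0.09      ]
-0.028 [348.72831707 292.98278354] [395.18983943 246.15676296]
0.028 [161.61433937 307.42262915] [355.52999466 120.87534023]
```

Stand edge middle is about (0.471, −0.201), yaw about 0.055. I'll carry B there.

```bash
python3 -m creep '[0,-0.001,-0.045,0,-0.014, 0,-0.001,-0.045,0,-0.014, 0,-0.001,-0.045,0,-0.014, 0,-0.001,-0.045,0,-0.014, 0,-0.001,-0.045,0,-0.014, 0,-0.001,-0.015,0,0,0,0,0,0,0]'
```

```text
time: 5.5
tool_pos: [0.4657, -0.1961, 0.1981]
tool_rot: [-3.135, -0.008, 1.626]
contact_force: [1.0, -0.1, -3.3]
opening: 0.0237
```

Run:
```python
from h import *
print(telemetry.observe()["tool_pos"])
s=Cam("side"); s.crop("pics/s5.png",230,190,100,90,6)
t=Cam("top"); t.crop("pics/t5.png",270,180,80,80,7)
```

```text
[ 0.46573597 -0.19612306  0.19811478]
```

View pics/s5.png

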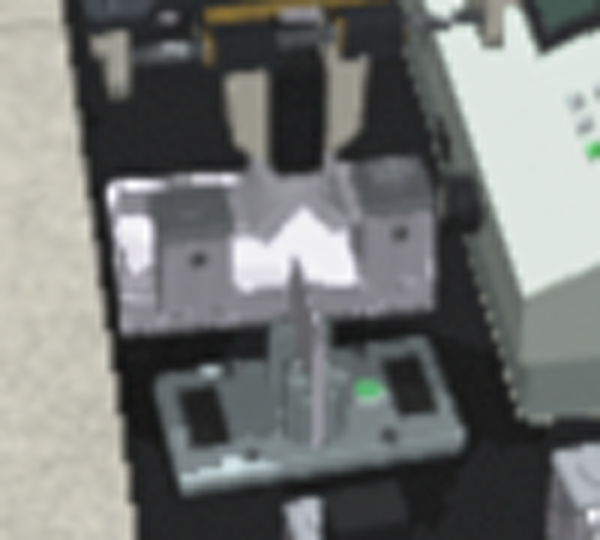

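Rotor B is right above the blade and aligned with it. Lowering.

```bash
python3 -m creep '[0,0.005,-0.005,-0.02,0, 0,0,0,-0.02,0, 0,0,0,-0.015,0, 0,0,0,0,0]'
```

```text
time: 6.1
tool_pos: [0.4718, -0.1937, 0.1423]
tool_rot: [-3.135, -0.009, 1.635]
contact_force: [-0.6, 1.2, -3.8]
opening: 0.024
```

Run:
```python
from h import *
s=Cam("side"); s.crop("pics/s6.png",230,190,100,90,6)
```

```text
(no output)
```

View pics/s6.png

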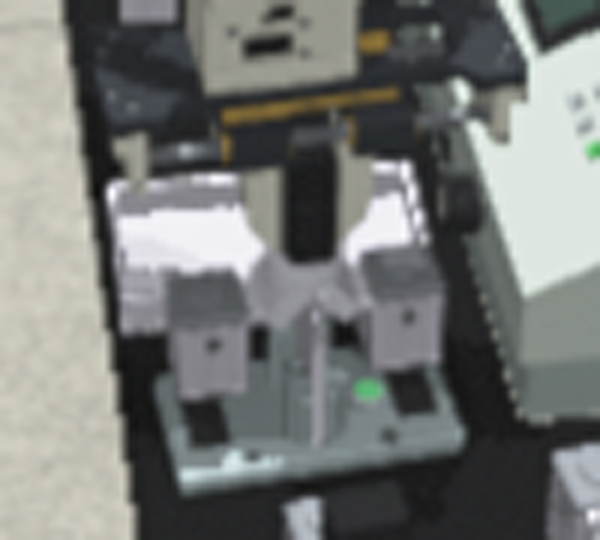

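```bash
python3 -m creep '[0,0,-0.006,-0.003,-0.005, 0,0,0,-0.002,0, 0,0,0,0,0]'
```

```text
time: 6.52
tool_pos: [0.4731, -0.2002, 0.1399]
tool_rot: [-3.139, -0.006, 1.631]
contact_force: [0.2, -0.7, -2.5]
opening: 0.0235
```

```bash
python3 -m creep '[0,0,0,-0.003,0, 0,0,0,-0.001,0,0,0,0,0,0]'
```

```text
time: 6.9
tool_pos: [0.4723, -0.2005, 0.1389]
tool_rot: [-3.139, -0.005, 1.631]
contact_force: [-1.3, -0.1, -3.9]
opening: 0.024
```

```bash
python3 -m creep '[0,0,0,-0.004,0, 0,0,0,0,0]'
```

```text
time: 7.15
tool_pos: [0.472, -0.2009, 0.1382]
tool_rot: [-3.14, -0.003, 1.631]
contact_force: [-0.3, 0.6, -3.3]
opening: 0.0235
```

```bash
python3 -m creep '[0,0,0,-0.006,0, 0,0,0,0,0]'
```

```text
time: 7.4
tool_pos: [0.4718, -0.2017, 0.1366]
tool_rot: [-3.141, -0.0, 1.632]
contact_force: [-0.8, -0.3, -3.5]
opening: 0.024
```

```bash
python3 -m creep '[0,0,0.001,-0.005,0, 0,0,0,0,0]'
python3 - <<'E'
from h import *
s=Cam("side"); s.crop("pics/s7.png",245,210,70,60,9)
E
```

```text
time: 7.65
tool_pos: [0.4718, -0.2019, 0.136]
tool_rot: [3.14, 0.004, 1.632]
contact_force: [-0.9, 0.6, -3.5]
opening: 0.0242
```

View pics/s7.png

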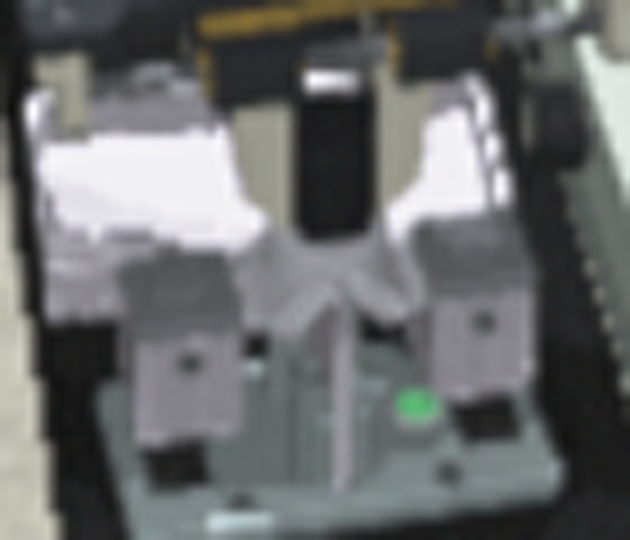

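```bash
python3 -m creep '[0,0,0.001,-0.007,0, 0,0,0,0,0]'
```

```text
time: 7.95
tool_pos: [0.4718, -0.2025, 0.1329]
tool_rot: [3.139, 0.008, 1.633]
contact_force: [-1.6, -0.4, -3.6]
opening: 0.0241
```

```bash
python3 -m creep '[0,0,0.001,-0.005,0, 0,0,0,0,0]'
python3 - <<'E'
from h import *
s=Cam("side"); s.crop("pics/s8.png",245,210,70,60,9);print({k:np.round(v,3) for k,v in telemetry.observe().items()})
E
```

```text
time: 8.2
tool_pos: [0.4718, -0.2026, 0.1325]
tool_rot: [3.137, 0.012, 1.633]
contact_force: [-1.7, -0.8, -3.8]
opening: 0.0239
{'time': np.float64(8.25), 'qpos': array([-0.551,  0.447,  1.727, -0.009,  0.956, -0.608]), 'qvel': array([ 0.002,  0.007, -0.004, -0.001,  0.001,  0.002]), 'joint_efforts': array([  0.979, -39.894, -20.577,   0.751,  -1.905,  -0.046]), 'tool_pos': array([ 0.472, -0.203,  0.132]), 'tool_rot': array([3.137, 0.012, 1.633]), 'contact_force': array([-7.17 ,  0.493, 13.281]), 'torque': array([ 0.134,  1.379, -0.03 ]), 'opening': np.float64(0.024)}
```

View pics/s8.png

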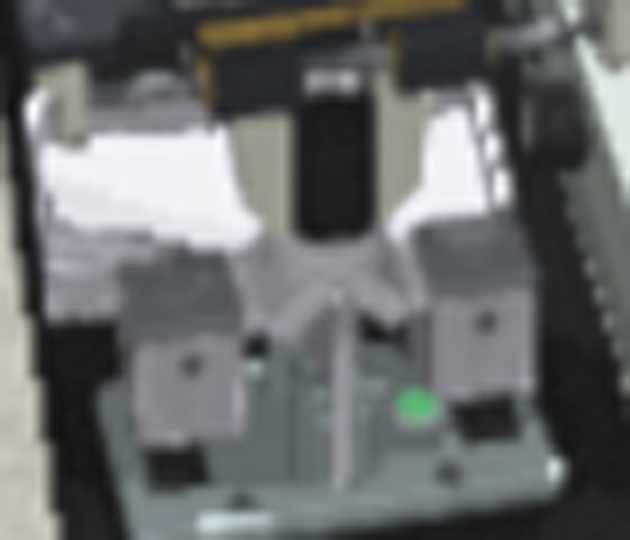

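Contact: 13 N up and 7 N towards −x, so the left groove flank is on the blade. I'll shift slightly to −x.

```bash
python3 -m creep '[0,-0.004,0,0.001,0, 0,0,0,0,0]'
```

```text
time: 8.5
tool_pos: [0.4702, -0.2029, 0.1329]
tool_rot: [3.132, 0.013, 1.633]
contact_force: [0.3, -0.1, -2.4]
opening: 0.0237
```

```bash
python3 -m creep '[0,0,0.001,-0.004,0, 0,0,0,0,0]'; python3 -c "
from cell import telemetry as t
o=t.observe();print(o['contact_force'],o['torque'])"
```

```text
time: 8.75
tool_pos: [0.4709, -0.2028, 0.1318]
tool_rot: [3.13, 0.016, 1.634]
contact_force: [-1.4, 1.8, -2.8]
opening: 0.0242
[-1.4158168   1.84580389 -2.82116676] [ 0.09724457  0.30224793 -0.02453892]
```

Nearly seated. Releasing to observe.

```bash
python3 -m creep '[0.8,0,0,0,0, 0.8,0,0,0,0, 0.8,0,0,0,0, 0.8,0,0,0,0, 0.8,0,0,0,0, 0.8,0,0,0,0]'
python3 - <<'E'
from h import *
s=Cam("side"); s.crop("pics/s9.png",245,210,70,60,9)
E
```

```text
time: 9.5
tool_pos: [0.4711, -0.2027, 0.1302]
tool_rot: [3.13, 0.015, 1.633]
contact_force: [0.5, -0.5, -0.5]
opening: 0.0728
```

View pics/s9.png

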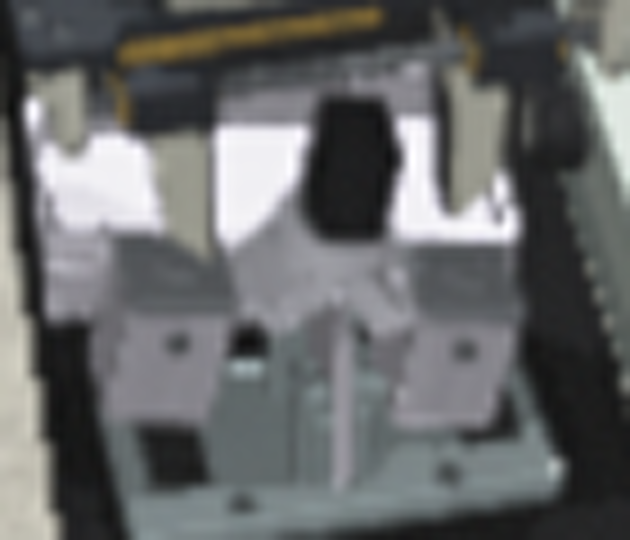

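It appears to sink to the far side (+x). I'll check that it settles there.

```bash
python3 -m creep '[0.8,0,0,0,0, 0.8,0,0,0,0, 0.8,0,0,0,0, 0.8,0,0,0,0, 0.8,0,0,0,0, 0.8,0,0,0,0,0.8,0,0,0,0, 0.8,0,0,0,0]'
python3 - <<'E'
from h import *
s=Cam("side"); s.crop("pics/s10.png",245,210,70,60,9)
w=Cam("wrist"); cv2.imwrite("pics/w10.png",w.im)
E
```

```text
time: 10.55
tool_pos: [0.4711, -0.2027, 0.1303]
tool_rot: [3.13, 0.015, 1.634]
contact_force: [0.6, 0.6, -0.2]
opening: 0.0732
```

View pics/s10.png

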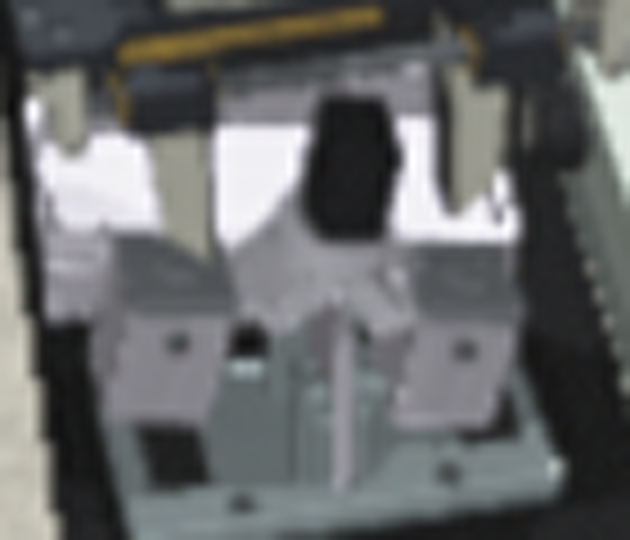

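View pics/w10.png

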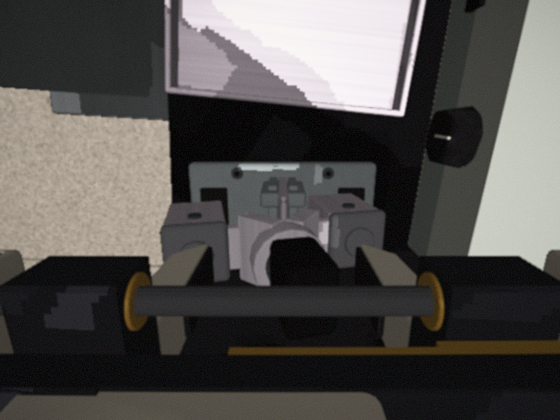

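B settled tilted about 0.17 rad with the far bucket down on its pad and no force on the tool, so **B is the uneven rotor**. I'll re-grip a little higher, and the parallel pads will level it.

```bash
python3 -m creep '[0.8,0.001,0.002,0.008,0, 0.8,0,0,0.001,0, 0,0,0,0,0, 0,0,0,0,0, 0,0,0,0,0, 0,0,0,0,0,0,0,0,0,0]' 35;python3 - <<'E'
from h import *
s=Cam("side"); s.crop("pics/s11.png",245,210,70,60,9)
E
```

```text
time: 11.52
tool_pos: [0.4726, -0.2007, 0.1402]
tool_rot: [3.129, 0.016, 1.633]
contact_force: [-0.4, -0.5, -0.2]
opening: 0.0278
```

View pics/s11.png

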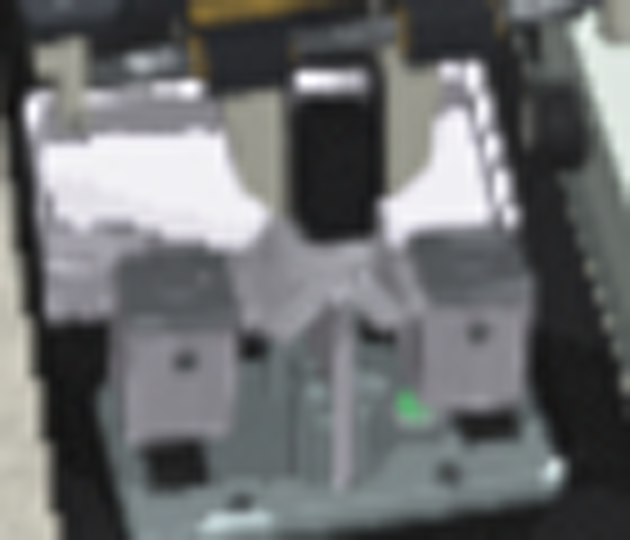

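```bash
python3 -m creep '[0,0,0,0,0, 0,0,0,0,0, 0,0,0,0.02,0, 0,0,0,0.03,0, 0,0,0,0.025,0,0,0,0,0,0]';python3 - <<'E'
from h import *
s=Cam("side"); s.crop("pics/s12.png",245,190,70,70,8)
t=Cam("top"); t.crop("pics/t12.png",235,195,60,75,8)
E
```

```text
time: 12.32
tool_pos: [0.4704, -0.1993, 0.214]
tool_rot: [3.136, 0.011, 1.633]
contact_force: [1.4, 1.2, -4.3]
opening: 0.0237
```

View pics/s12.png

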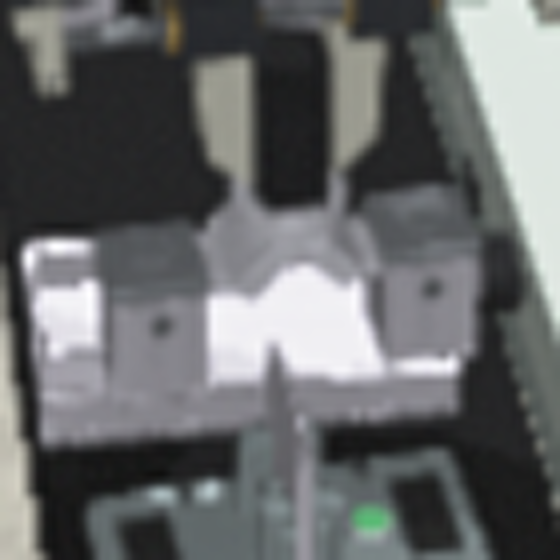

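View pics/t12.png

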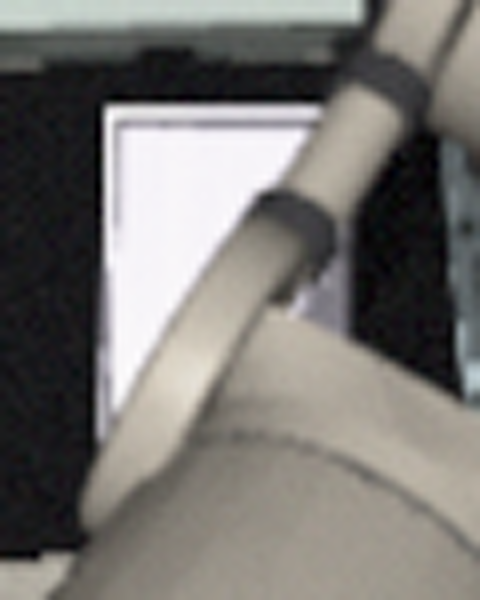

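Run:
```python
from h import *
t=Cam("top");im=cv2.imread("pics/top0.png")
T1=lambda x,y:np.array([(x+.5)/4.6-.5+160,(y+.5)/4.6-.5+195])
c=np.array([t.plane(T1(*p),.025) for p in[(402,303),(407,62),(547,62),(546,301)]]);print(c.round(4));print(c.mean(0))
for i,j in((0,1),(3,2)): d=c[j]-c[i];print(np.hypot(*d[:2]),np.arctan2(d[1],d[0]))
```

```text
[[ 0.3911 -0.0223  0.025 ]
 [ 0.5562 -0.0282  0.025 ]
 [ 0.5536 -0.1244  0.025 ]
 [ 0.3899 -0.1192  0.025 ]]
[ 0.47268554 -0.07350768  0.025     ]
0.1652974424206698 -0.035694488720650674
0.16379467570637005 -0.03224861803375747
```

```bash
python3 -m creep '[0,0.001,0.045,0,-0.035, 0,0.001,0.045,0,-0.035, 0,0,0.035,0,-0.027, 0,0,0.003,0,0, 0,0,0,0,0]'
```

```text
time: 13.1
tool_pos: [0.4682, -0.0671, 0.2048]
tool_rot: [-3.132, 0.004, 1.532]
contact_force: [-0.2, 0.0, -2.7]
opening: 0.0239
```

```bash
python3 -m creep '[0,0.004,-0.006,-0.03,0, 0,0,0,-0.03,0, 0,0,0,-0.02,0, 0,0,0,0,0]';python3 - <<'E'
from h import *
s=Cam("side"); s.crop("pics/s13.png",235,180,80,80,7)
E
```

```text
time: 13.6
tool_pos: [0.4724, -0.0775, 0.1214]
tool_rot: [-3.132, 0.005, 1.528]
contact_force: [0.2, 0.4, -2.6]
opening: 0.0237
```

View pics/s13.png

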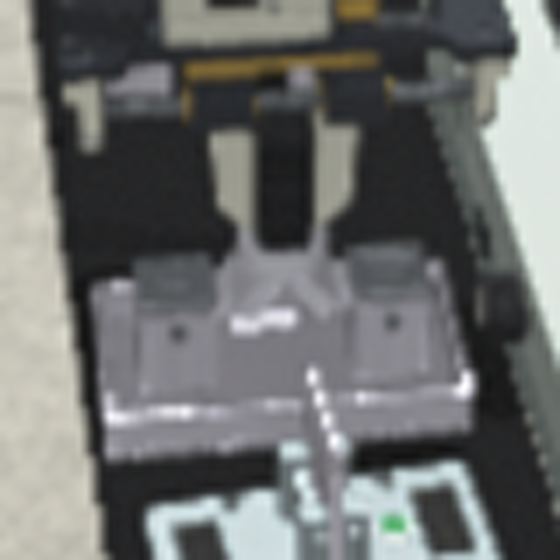

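The rotor is inside the tray walls. Lowering onto the floor.

```bash
python3 -m creep '[0,0,0.002,-0.007,0, 0,0,0,-0.004,0, 0,0,0,-0.003,0]'
```

```text
time: 14.02
tool_pos: [0.474, -0.0769, 0.111]
tool_rot: [-3.137, 0.008, 1.528]
contact_force: [-15.1, 0.1, 34.2]
opening: 0.0239
```

```bash
python3 -m creep '[0,0,0,0.003,0, 0,0,0,0,0]';python3 - <<'E'
from h import *
s=Cam("side"); s.crop("pics/s14.png",235,180,80,80,7)
E
```

```text
time: 14.28
tool_pos: [0.4745, -0.077, 0.115]
tool_rot: [-3.14, 0.009, 1.528]
contact_force: [-0.1, -0.1, -2.9]
opening: 0.0239
```

View pics/s14.png

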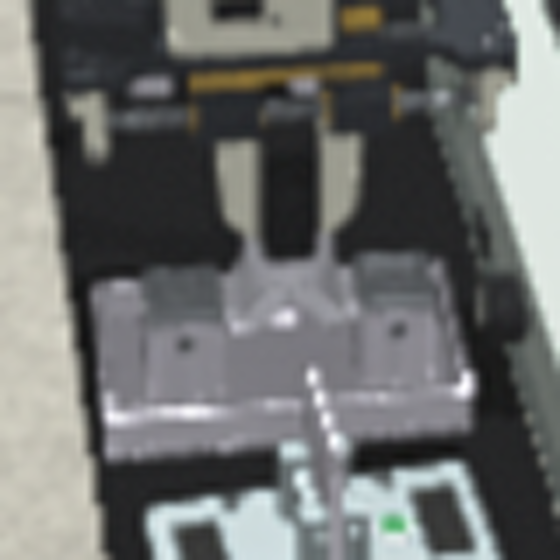

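```bash
python3 -m creep '[0,0,0,-0.004,0, 0,0,0,0,0]'
```

```text
time: 14.58
tool_pos: [0.4746, -0.0771, 0.1111]
tool_rot: [-3.14, 0.009, 1.529]
contact_force: [-1.9, -0.4, 2.5]
opening: 0.0237
```

Light contact; open and rise.

```bash
python3 -m creep '[0.7,0,0,0,0, 0.7,0,0,0,0, 0.7,0,0,0,0,0.7,0,0,0,0, 0.7,0,0,0.03,0, 0.7,0,0,0.04,0, 0.7,0,0,0.04,0, 0.7,0,0,0.02,0]';python3 - <<'E'
from h import *
s=Cam("side"); s.crop("pics/s15.png",235,180,80,80,7)
w=Cam("wrist"); cv2.imwrite("pics/w15.png",w.im)
E
```

```text
time: 15.58
tool_pos: [0.4737, -0.0767, 0.2427]
tool_rot: [-3.136, 0.008, 1.529]
contact_force: [-0.1, 0.4, -1.3]
opening: 0.0645
```

View pics/s15.png

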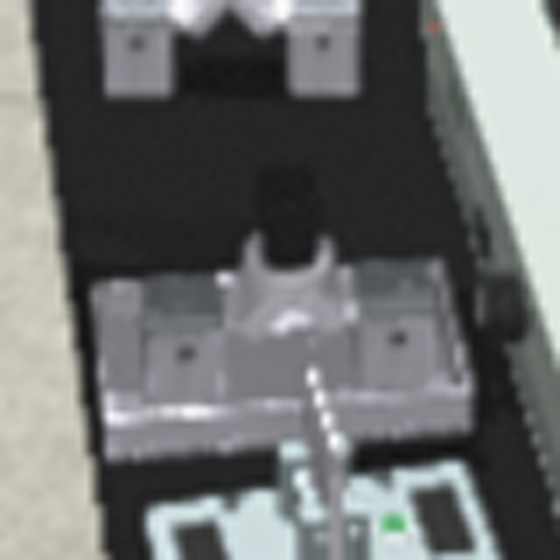

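B stands upright in the tray. Now to A.

```bash
python3 -m creep '[0.75,0.002,0.05,0,-0.022, 0.75,0.002,0.05,0,-0.022, 0.75,0.002,0.05,0,-0.022, 0.75,0.002,0.05,0,-0.022, 0.75,0,0.035,0,-0.022, 0.75,0,0,0,0]';python3 - <<'E'
from h import *
w=Cam("wrist"); cv2.imwrite("pics/w16.png",w.im);print(telemetry.observe()["tool_pos"])
E
```

```text
time: 16.42
tool_pos: [0.4794, 0.1641, 0.2349]
tool_rot: [-3.129, 0.01, 1.412]
contact_force: [-0.2, -0.1, -0.3]
opening: 0.0691
[0.47939213 0.16302857 0.23488629]
```

View pics/w16.png

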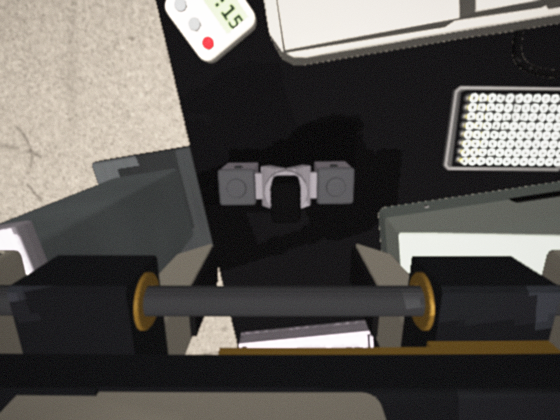

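A's caps are at (238,186) and (337,186), nicely aligned.

Run:
```python
from h import *
w=Cam("wrist")
a=w.plane((238,186),.053);b=w.plane((337,186),.053);d=b-a
print((a+b)/2,np.hypot(*d[:2]),np.arctan2(d[1],d[0]))
o=telemetry.observe();print(o["tool_pos"],o["tool_rot"])
```

```text
[0.48210528 0.16682661 0.053     ] 0.09566670029673639 -0.15761545339966038
[0.47962859 0.16208729 0.23519207] [-3.12935493  0.01114212  1.409839  ]
```

```bash
python3 -m creep '[0.75,0.003,0.007,-0.03,0.004, 0.75,0,0.001,-0.035,0, 0.75,0,0.001,-0.03,0, 0.75,0,0,-0.023,0, 0.75,0,0,0,0]'
```

```text
time: 17.15
tool_pos: [0.4829, 0.1645, 0.1127]
tool_rot: [-3.129, 0.013, 1.407]
contact_force: [0.0, 0.8, 0.2]
opening: 0.069
```

```bash
python3 -m creep '[0.75,-0.001,0.005,-0.008,0.006, 0.75,0,0,0,0]'
python3 - <<'E'
from h import *
s=Cam("side"); s.crop("pics/s17.png",235,150,90,80,7)
E
```

```text
time: 17.4
tool_pos: [0.4828, 0.1687, 0.1056]
tool_rot: [-3.131, 0.012, 1.412]
contact_force: [-0.1, -0.1, 0.6]
opening: 0.0687
```

View pics/s17.png

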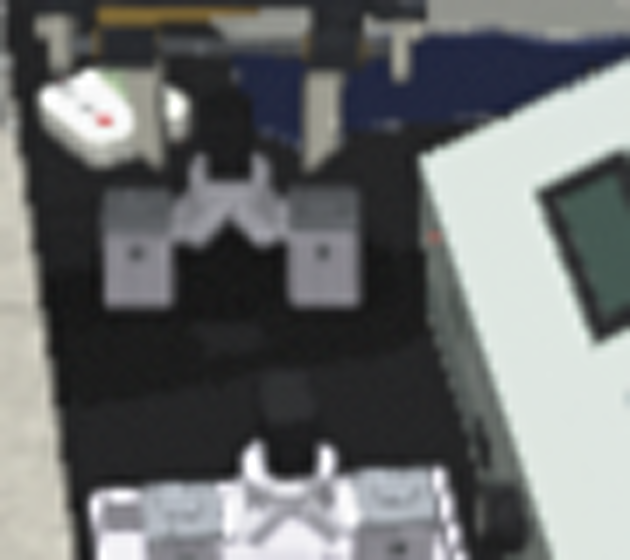

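```bash
python3 -m creep '[0,0,0,0,0, 0,0,0,0,0, 0,0,0,0,0, 0,0,0,0,0, 0,0,0,0,0, 0,0,0,0,0, 0,0,0,0.03,0, 0,-0.005,0,0.05,0, 0,-0.01,0,0.05,0, 0,-0.01,0,0.05,0]' 30; python3 -m creep '[0,-0.003,-0.045,0,-0.05, 0,-0.003,-0.05,0.004,-0.1, 0,0,-0.05,0.004,-0.1, 0,0,-0.05,0.004,-0.12, 0,0,-0.05,0.004,-0.12, 0,0,-0.05,0.004,-0.12,0,0,-0.05,0.004,-0.12, 0,0,-0.05,0.004,-0.12,0,0,-0.05,0.004,-0.12]'
```

```text
time: 18.7
tool_pos: [0.4552, 0.168, 0.2866]
tool_rot: [-3.123, 0.016, 1.412]
contact_force: [1.1, 0.7, -3.1]
opening: 0.024
time: 19.82
tool_pos: [0.4475, -0.2873, 0.321]
tool_rot: [-3.129, 0.014, 0.417]
contact_force: [0.0, 0.1, -2.7]
opening: 0.0234
```

```bash
python3 -m creep '[0,0.015,-0.03,0,-0.1, 0,0.02,-0.03,-0.01,-0.1, 0,0.02,-0.025,-0.01,-0.1, 0,0.015,-0.015,-0.01,0, 0,0,0,0,0]'
python3 - <<'E'
from h import *
s=Cam("side"); s.crop("pics/s18.png",250,220,120,125,4.8)
t=Cam("top"); t.crop("pics/t18.png",330,165,110,100,6)
w=Cam("wrist"); cv2.imwrite("pics/w18.png",w.im)
E
```

```text
time: 20.45
tool_pos: [0.5172, -0.3953, 0.2854]
tool_rot: [-3.126, 0.018, 0.099]
contact_force: [0.4, 0.4, -2.6]
opening: 0.024
```

View pics/s18.png

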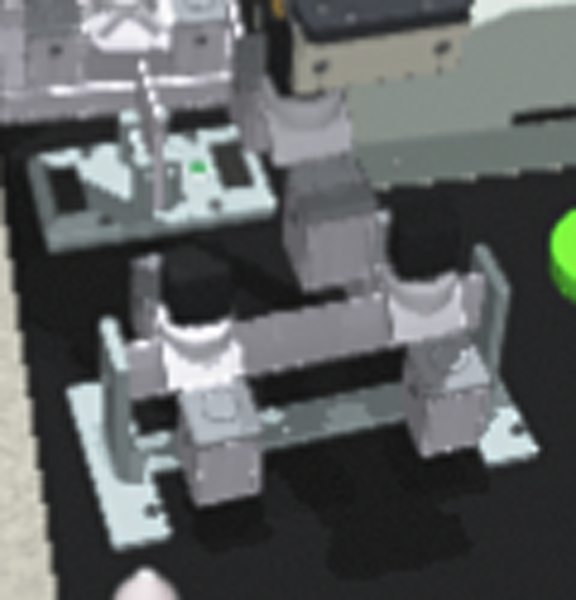

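View pics/w18.png

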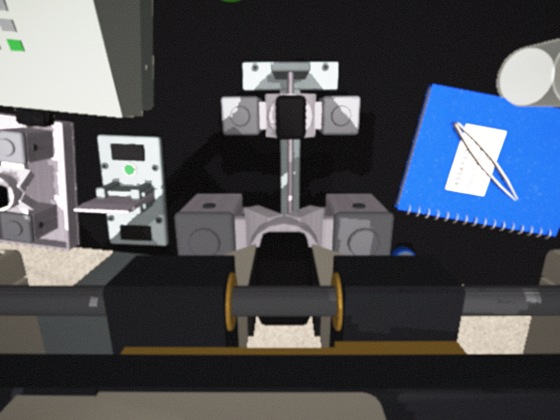

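View pics/t18.png

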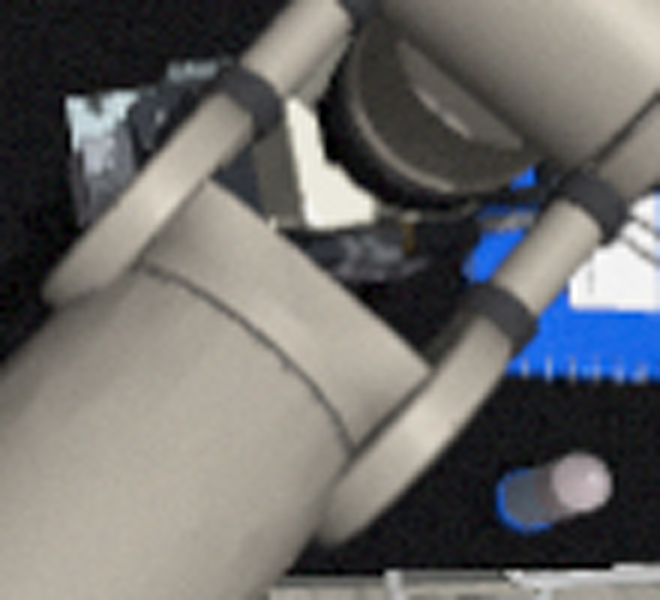

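The wrist view shows the rail blade running straight up at u≈290, the far rotor's caps at (240,116) and (340,116), and the held rotor aligned.

Run:
```python
from h import *
w=Cam("wrist")
a=w.plane((240,116),.09);b=w.plane((340,116),.09);d=a-b
print("far",(a+b)/2,np.hypot(*d[:2]),np.arctan2(-d[0],d[1]))
a=w.plane((290,205),.095);b=w.plane((291,140),.095);d=b-a;print("rail",a,b,np.arctan2(d[1],d[0]))
o=telemetry.observe();tp=o["tool_pos"];print(tp,o["tool_rot"])
# held caps
for c in ((203,243),(364,243)): print(w.plane(c,tp[2]-.047-.005))
```

```text
far [ 0.58672193 -0.3919053   0.09      ] 0.09565727391909026 0.09939602366308097
rail [ 0.49996946 -0.40106046  0.095     ] [ 0.56478573 -0.39522682  0.095     ] 0.08976097448680528
[ 0.51695642 -0.39415225  0.2887222 ] [-3.12908276  0.0151617   0.09985192]
[ 0.51212421 -0.34668147  0.2367222 ]
[ 0.52211701 -0.44213653  0.2367222 ]
```

```bash
python3 -m creep '[0,0.007,-0.004,-0.02,0, 0,0,0,-0.035,0, 0,0,0,-0.03,0, 0,0,0,0,0]'
```

```text
time: 21.15
tool_pos: [0.5242, -0.3967, 0.2008]
tool_rot: [-3.131, 0.014, 0.101]
contact_force: [-0.4, -0.3, -1.2]
opening: 0.0237
```

Run:
```python
from h import *
s=Cam("side"); s.crop("pics/s19.png",250,230,110,110,5.4)
w=Cam("wrist"); cv2.imwrite("pics/w19.png",w.im);print(telemetry.observe()["tool_pos"])
```

```text
[ 0.52538351 -0.39788419  0.20424537]
```

View pics/s19.png

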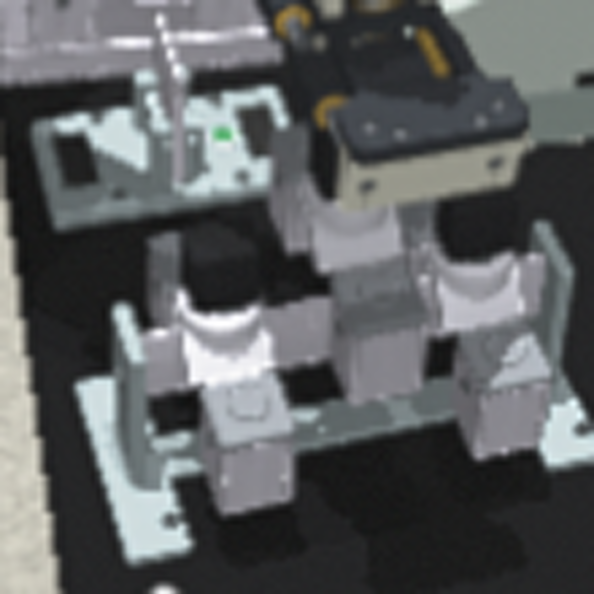

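View pics/w19.png

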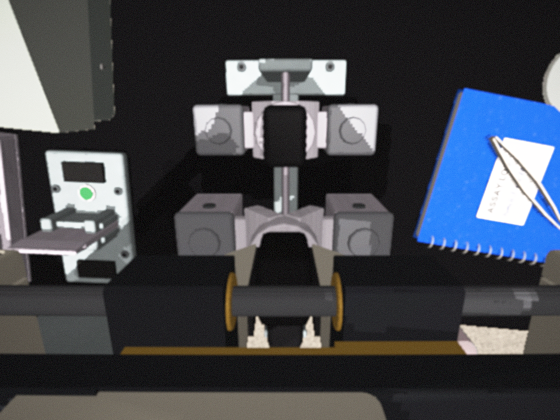

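Run:
```python
from h import *
w=Cam("wrist")
a=w.plane((219,130),.09);b=w.plane((352,130),.09);print("far",(a+b)/2)
a=w.plane((286,185),.095);b=w.plane((285,90),.095);d=b-a;print("rail",a,np.arctan2(d[1],d[0]))
o=telemetry.observe();tp=o["tool_pos"];print(tp,o["tool_rot"])
```

```text
far [ 0.58786852 -0.39334733  0.09      ]
rail [ 0.54854961 -0.39780231  0.095     ] 0.11280311675911757
[ 0.52570405 -0.39827     0.20521827] [-3.13680045  0.00839357  0.10101257]
```

```bash
python3 -m creep '[0,-0.001,-0.001,-0.02,0, 0,0,0,-0.02,0, 0,0,0,-0.01,0, 0,0,0,0,0]'
```

```text
time: 21.8
tool_pos: [0.5273, -0.4015, 0.1613]
tool_rot: [3.136, -0.0, 0.101]
contact_force: [-0.3, -0.8, -2.8]
opening: 0.0237
```

Run:
```python
from h import *
s=Cam("side"); s.crop("pics/s20.png",250,240,110,100,5.4)
print(telemetry.observe()["tool_pos"])
```

```text
[ 0.52750618 -0.40174029  0.1619406 ]
```

View pics/s20.png

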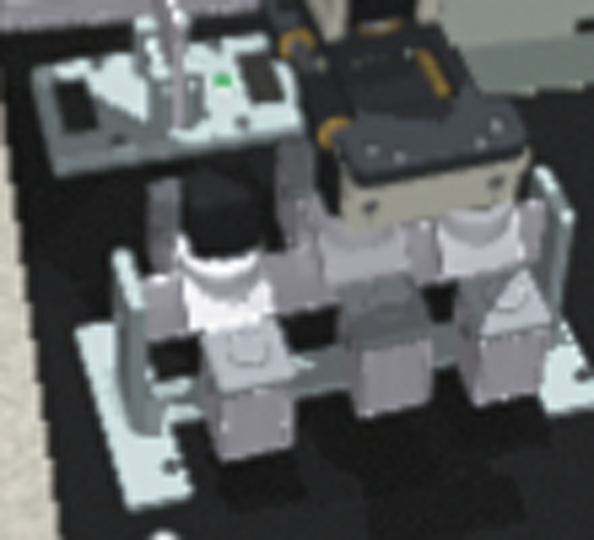

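```bash
python3 -m creep '[0,-0.003,0.003,-0.006,0, 0,0,0,-0.007,0, 0,0,0,0,0]'
```

```text
time: 22.22
tool_pos: [0.5248, -0.3989, 0.15]
tool_rot: [3.133, -0.003, 0.101]
contact_force: [0.0, -0.3, -2.2]
opening: 0.0239
```

```bash
python3 -m creep '[0,0,0,-0.006,0, 0,0,0,0,0]'; python3 -m creep '[0,0,0,-0.004,0, 0,0,0,0,0]'
```

```text
time: 22.48
tool_pos: [0.5257, -0.3986, 0.1472]
tool_rot: [3.132, -0.006, 0.101]
contact_force: [0.7, 0.8, -2.5]
opening: 0.0239
time: 22.72
tool_pos: [0.5262, -0.3981, 0.1467]
tool_rot: [3.131, -0.008, 0.102]
contact_force: [-0.8, -0.7, -3.2]
opening: 0.0237
```

```bash
python3 -m creep '[0,-0.001,0,-0.006,0, 0,0,0,0,0]'; python3 -m creep '[0,0,0,-0.004,0, 0,0,0,0,0]'
```

```text
time: 22.98
tool_pos: [0.5268, -0.3977, 0.1462]
tool_rot: [3.128, -0.013, 0.102]
contact_force: [0.4, 0.3, -3.2]
opening: 0.0236
time: 23.22
tool_pos: [0.5272, -0.3974, 0.1457]
tool_rot: [3.127, -0.015, 0.102]
contact_force: [-0.7, 2.3, -2.7]
opening: 0.0241
```

Run:
```python
from h import *
o=telemetry.observe();print(o["tool_pos"],o["contact_force"],o["torque"],o["qvel"])
s=Cam("side"); s.crop("pics/s21.png",280,250,70,60,9)
w=Cam("wrist"); cv2.imwrite("pics/w21.png",w.im)
o=telemetry.observe();print(o["tool_pos"],o["contact_force"],o["torque"])
```

```text
[ 0.52722321 -0.39735528  0.14573045] [-0.72831279  2.3081228  -2.67389268] [ 0.45034083  0.21699913 -0.00866034] [ 0.00079189 -0.00481007 -0.00664575  0.00102895  0.00373914 -0.00095464]
[ 0.5273967  -0.39748908  0.14558224] [-2.55853959  5.07947227  6.85949598] [0.91809669 0.54297924 0.02088709]
```

View pics/s21.png

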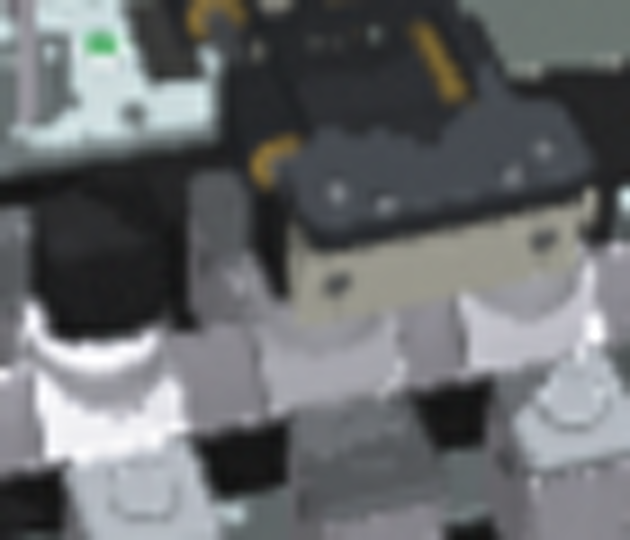

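View pics/w21.png

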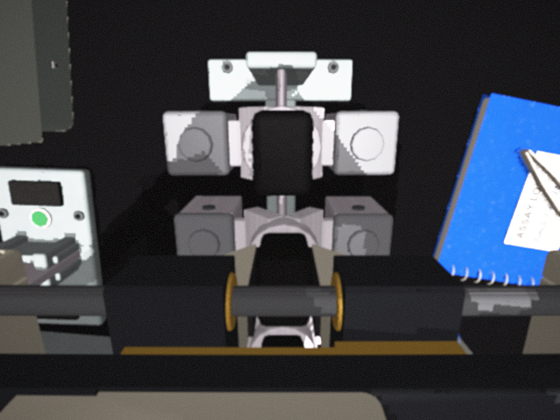

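Contact is on one flank (+5 N in y), so I need to shift about 3 mm to +y.

```bash
python3 -m creep '[0,-0.003,0.004,0.003,0, 0,0,0,0,0]'; python3 -m creep '[0,0,0,-0.006,0, 0,0,0,0,0]'; python3 -m creep '[0,0,0,-0.005,0, 0,0,0,0,0]'
```

```text
time: 23.58
tool_pos: [0.5243, -0.3943, 0.1473]
tool_rot: [3.125, -0.015, 0.102]
contact_force: [0.4, -0.3, 0.5]
opening: 0.0239
time: 23.82
tool_pos: [0.5253, -0.3962, 0.1443]
tool_rot: [3.12, -0.019, 0.102]
contact_force: [-2.1, 3.3, -0.1]
opening: 0.0237
time: 24.08
tool_pos: [0.5261, -0.3961, 0.1442]
tool_rot: [3.117, -0.022, 0.102]
contact_force: [-0.3, 0.1, -1.4]
opening: 0.0236
```

```bash
python3 -m creep '[0,-0.002,0.003,0.001,0, 0,0,0,-0.005,0,0,0,0,0,0]'
python3 - <<'E'
from h import *
w=Cam("wrist")
o=telemetry.observe();print(o["tool_pos"],o["contact_force"],o["torque"])
E
```

```text
time: 24.45
tool_pos: [0.5254, -0.3957, 0.1437]
tool_rot: [3.109, -0.027, 0.102]
contact_force: [-2.7, 2.6, -1.1]
opening: 0.0238
[ 0.52543653 -0.39568337  0.14366447] [-1.8740404   1.63247886  8.11641832] [0.52436269 0.49919814 0.01564683]
```

Essentially seated (about 11 N up, little sideways). Releasing.

```bash
python3 -m creep '[0.55,0,0,0,0, 0.55,0,0,0,0, 0.55,0,0,0,0,0.55,0,0,0,0]';python3 - <<'E'
from h import *
s=Cam("side"); s.crop("pics/s22.png",250,240,110,100,5.4)
w=Cam("wrist"); cv2.imwrite("pics/w22.png",w.im)
print(telemetry.observe()["contact_force"])
E
```

```text
time: 25.0
tool_pos: [0.5251, -0.3954, 0.1412]
tool_rot: [3.111, -0.025, 0.102]
contact_force: [-0.2, -0.4, -0.8]
opening: 0.0505
[ 0.40810749 -0.52623792 -0.8425504 ]
```

View pics/s22.png

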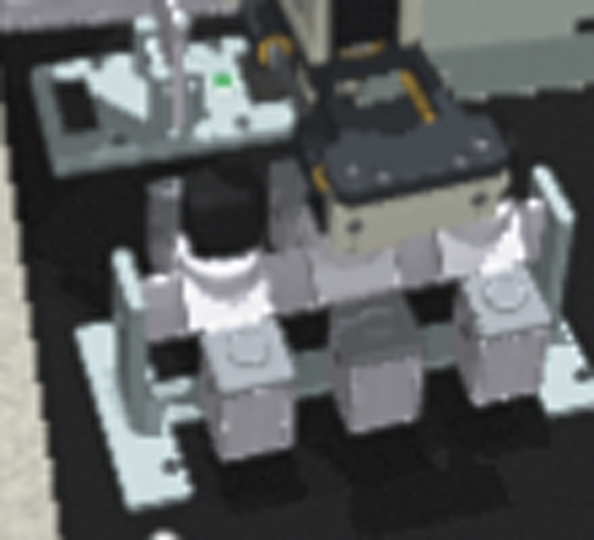

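View pics/w22.png

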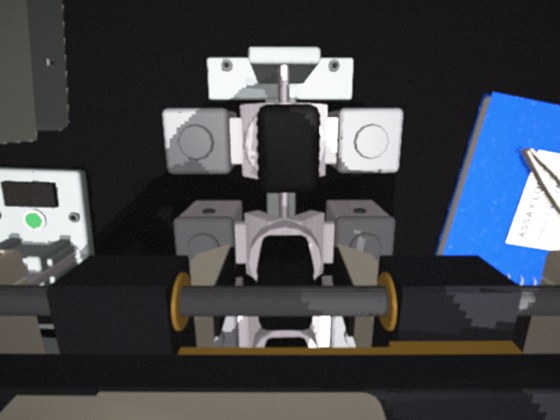

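It hangs level between its neighbours. Withdraw straight up.

```bash
python3 -m creep '[0.6,0,0,0.02,0, 0.6,0,0,0.03,0, 0.6,0,0,0.04,0, 0.6,0,0,0.05,0, 0.6,0,0,0.05,0, 0.6,-0.04,0.03,0.02,0,0.6,-0.05,0.05,0,0,0.6,-0.05,0.05,0,0,0.6,0,0,0,0]';python3 - <<'E'
from h import *
s=Cam("side"); s.crop("pics/s23.png",230,150,150,150,4)
s.crop("pics/s24.png",250,240,110,110,5.4)
t=Cam("top"); t.crop("pics/t23.png",330,165,110,100,6); cv2.imwrite("pics/t24.png",t.im)
E
```

```text
time: 26.22
tool_pos: [0.3902, -0.2712, 0.355]
tool_rot: [3.112, -0.025, 0.101]
contact_force: [1.0, -0.4, 0.2]
opening: 0.0551
```

View pics/s23.png

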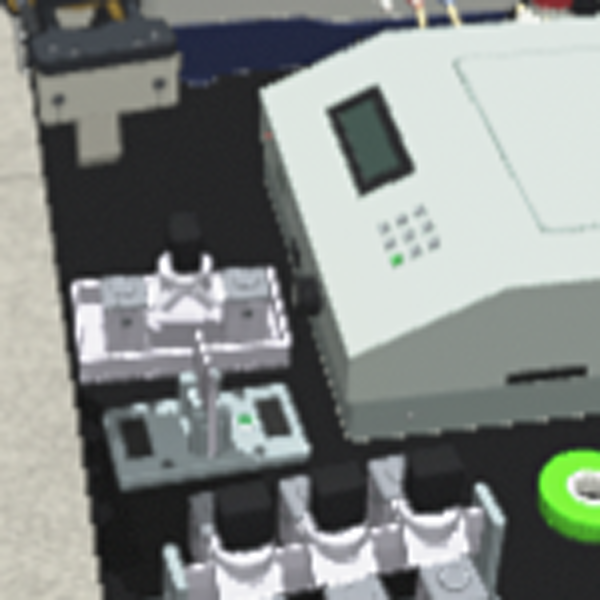

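View pics/s24.png

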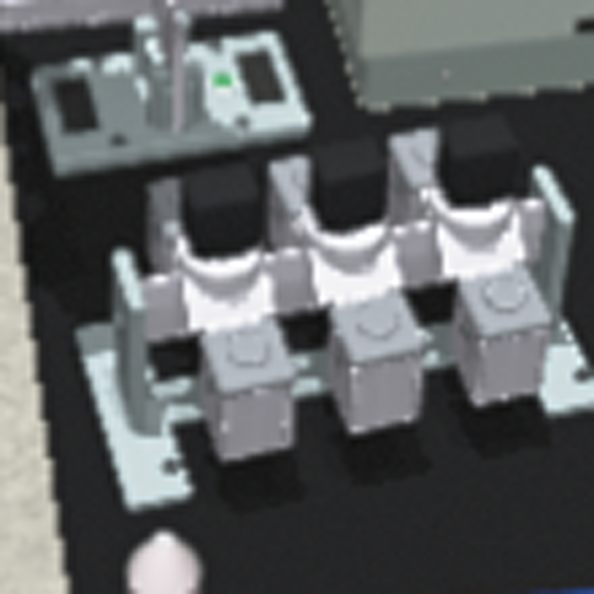

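View pics/t24.png

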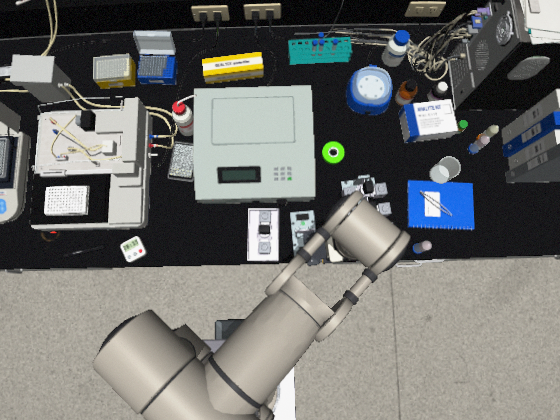

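The three rotors hang alike and level on the rail. B stands in the tray, and the timer, tube and stand are unchanged. I'll check that everything is at rest, then hand in.

```bash
python3 -m creep '[0.6,0,0,0,0,0.6,0,0,0,0,0.6,0,0,0,0,0.6,0,0,0,0]'
python3 - <<'E'
from h import *
a=cv2.imread("pics/s24.png");s=Cam("side"); s.crop("pics/s25.png",250,240,110,110,5.4)
print(np.abs(a.astype(int)-cv2.imread("pics/s25.png")).mean())
from cell import workorder
print(workorder.hand_in())
E
```

```text
time: 26.82
tool_pos: [0.3955, -0.2772, 0.3546]
tool_rot: [3.109, -0.027, 0.1]
contact_force: [-0.3, -0.5, -0.6]
opening: 0.055
1.16048910353063
the job is handed in; nothing more can be done
None
```

The job is done and handed in at about 27 s, against the 67 s limit.

- **Test:** I hung the second rotor (the one nearer the tray) on the knife edge and let go. It sank about 0.17 rad towards the end away from the robot and stayed there, with no force on the gripper, so it is the uneven one.
- **Placing:** The uneven rotor now stands upright in the steel tray. The first rotor, the even one, hangs on the middle of the storage rail.
- **Last checks:** The side pictures show all three rotors on the rail hanging level and alike, at rest, with clear gaps between them. The tray rotor is upright, and the timer and tube look unmoved.
- **What went less smoothly:**
  - Both hangings first touched one flank of the groove, at about 13 N on the stand and 7–11 N on the rail. I corrected each by a few mm before letting go.
  - Setting the rotor down in the tray briefly read 34 N at the wrist; I eased off and lowered it again before releasing.
- **Not tested separately:** I did not put the first rotor on the balancing stand. It is the even one because exactly one is uneven, and it hangs level on the rail.

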